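Put the trimmer's wheel head away in the roll-top store

TASK

Roll the bench store's tambour door all the way up, put the trimmer head that has the round blade wheel into the shallow rimmed tray inside, standing upright and square within the rims, without dropping it, and let go of it. Then roll the tambour fully shut again. Leave the other trimmer head (with the round barrel), the blade tin in the store, the tape roll and the pen box where they are.

Things in the scene. Friction and masses are not known exactly. Their poses are not given: they have to be found in the camera images.
- store: Fixed grey roll-top store, 368 mm wide (y), 215 high. Origin: at table level on the tambour's axis, mid-width; -x is the front, y runs along the axis. Front board 125 high, x -163 to -151; cheeks' inner faces y = +-170; inner floor 30 above the table; a fixed hood covers the back from x = +85 mm. With the door up, the mouth is open from x = -151 to +9 mm.
- tambour (a joint): Opening of the tambour door, rad: 0 shut, 0.90 fully up (hard stops). 14 dark slats on a circular track of radius 200 mm (outer face 204) about the store's y axis through its origin; opening moves the front edge up and back (positive turn about store +y). It stays where left; 5 to 9 N at the rail moves it.
- pull_rail (a point): Mid-grip of the pull rail, 230 mm from the axis. The rail is an aluminium fin 10 mm thick, 160 long along the store's y, standing radially out from the slats to 246 mm from the axis. Seen from the axis it points to the front, 44 degrees above level when shut, plus the joint value when moved (95.6 fully up). Pinch it across the 10 mm, tool tilted to point at the axis. Axes turn with the door.
- cradle: Fixed grey tray on the store's floor, in the left or right bay, axes parallel to the store's. Outside 96 (x) by 70 mm (y); origin: centre of its underside; its floor 4 mm above that, rims 6 wide and 6 above the floor; inside 84 by 58. The head's long side goes along the tray's, either way round.
- wheel_head: Loose trimmer head to put away, 0.17 to 0.35 kg: aluminium shoe 70 (x) by 44 (y) by 14 mm high, on it a black block 44 (x) by 32 (y), from 14 to 58 high, centred at x = -4; round knob on top to 72; upright steel blade wheel 36 across at the +x end. Origin: centre of the shoe's underside, z up. Grip the block across its 32 mm (y).
- barrel_head: The other trimmer head, to be left alone: the same 70 by 44 by 14 mm shoe but with an upright round black barrel 34 mm across to 64 mm height and no wheel. Origin: centre of the shoe's underside. The two heads lie in either of two places to the right of the store.
- blade_tin: Loose round steel tin 58 mm across and 50 mm high standing on the store's floor in the bay that has no tray; leave it. Origin: centre of its underside.
- tape_roll: Loose roll of tape 90 mm across, 25 mm high lying in front of the store; leave it. Origin: centre of its underside.
- pen_box: Loose black pen box 90 by 75 mm, 85 mm high with pens up to 160 mm, to the right; leave it. Origin: centre of its underside.
Things that resemble listed ones, but are neither listed nor needed, are in the scene too. What is shaped like the wheel_head but pink is not meant.

How it is judged:
By the outcome, as a careful person would: the job done as asked, in the order asked, and still so for the second after the job is handed in, with the robot touching nothing.
It also fails if it takes over 67 s, if anything falls off the work surface, if the arm or the gripper's body presses on something with over 40 N, if the wrist force passes 120 N, or if a joint passes its speed limit or range.

ROBOT

A 7-joint arm with a two-finger parallel gripper is mounted at the origin on the work surface. World frame = base frame: x ahead of the robot, y to its left, z up, the work surface at z = 0. Lengths are in m, angles in rad, forces in N, time in s.
With the tool pointing down it reaches from about 0.4 to 0.875 m from the base axis. Payload 19.3 kg.
Tool frame: the origin (TCP) lies where the fingers leave the gripper's body, on its centre line; the fingertips stand bot.tip_reach ahead of it and the grasp point (between the pads) lies 54 mm ahead of it (bot.tip_reach is the distance from the TCP to the fingertips, in m); z points along the fingers, y is the line along which they close (so a half turn about z gives the same grasp; the last joint's range is limited). The gripper opens to 85 mm and grips with 20 to 120 N. Pads are 22 mm wide; open, the fingers measure 114 mm over their backs; the gripper's body (76 mm by 85 mm) begins 54 mm behind the grasp point. The pads swing forward as they close: fully open they stand 13 mm farther back than shut.
Start: joints at [-1.351, 0.521, -0.036, 1.599, 0.021, 1.021, -0.113], TCP at [0.179, 0.599, 0.304] pointing down, gripper open.
Joint ranges: [-2.91, 2.91], [-0.3, 2.13], [-1.5, 1.42], [0.17, 2.43], [-1.26, 4.41], [0.16, 1.93], [-2.52, 2.52]. Speed limits (rad/s): [1.89, 1.89, 2.39, 2.39, 3.01, 3.01, 3.01].

INTERFACE

Orientations are given as [roll, pitch, yaw] about the fixed x, y, z axes, in that order (R = Rz(yaw) Ry(pitch) Rx(roll)).
In Python, from workcell import bot gives the robot as it stands. The module is installed in compiled form; this text tells all that it offers.
- The arm moves only by the shell command python3 -m jog 'ROWS' [FORCE]. ROWS is JSON, a list that holds one entry, the list of rows, each a list of 7 numbers: the shift along the tool's x, y, z in mm, then the turn, a rotation vector about the tool's x, y, z in rad, then the opening, from 0 (shut) to 1 (fully open). In form: [[[tx, ty, tz, wx, wy, wz, fingers], ...]]. A call has 1 to 5 rows; each row shifts and turns the commanded pose from where the row before left it, along the tool's axes as they then stand; what a row does not reach is not made up. A row lasts 1/10 s, in which the tool goes at most 50 mm and 8.59 degrees, less where a joint would pass 70% of its speed; a pose out of reach is approached as far as the arm can. A call is refused whole if a number of a shift passes 50 or a number of a turn 0.15, either way. A call with a gripper value outside its range is refused whole. The fingers move at their own pace and stop on an object; FORCE is the grip in N (left out, the last holds). Time passes only in rows, so rows that do not move let the fingers close. It gives the time, the measured TCP pose, the force, the opening and the grip force at its end, in the units of the state.
- bot.observe(): the state, without advancing time (a new reading comes with each control period).
- bot.grab_frame(name): name is "scene" or "top" or "wrist"; returns a dict with "img" (480x640x3 uint8, red, green, blue), "intrinsics" (3x3 intrinsics, pixels), "R" (3x3) and "t" (3): a world point X has camera coordinates R X + t; the wrist camera has in their place "tool_from_camera" (4x4, takes a point from camera to tool coordinates, whose origin is the TCP and whose axes are the flange's). Camera axes: x right, y down, z forward; pixel columns grow to the right and rows downward; lengths in m; the calibration is good to about 2 mm. A picture is of the moment at which its call begins: read the wrist's pose just before it. There is no depth.
- bot.job_done(): hands the job in; it is judged then, once.
Trained networks look in a picture, given as the dict that the camera call returned (one of the last four; its "shot" number tells which), for a name from the list of things; names that differ only in an ending like _2 or _b are one class to them, and where a whole thing is asked for, a point or a joint stands for the part that bears it (a point fixed in the world has none). Each returns a list of dicts, best first, with "conf" (0 to 1); they miss things now and then, are a little off and sometimes report something else, mostly with a low value. They report only what shows in the picture. A call takes as long as a camera call. They do not tell look-alikes from the thing itself.
- bot.trace(query, picture): "region" (480x640 bool, what is visible of it).
- bot.spot_point(query, picture): "xyz" ([x, y, z] in m, in world coordinates, good to about 4 mm: a listed point, or the origin of a listed thing).
The state is a dict: "clock": time; "qpos": joint angles; "qd": joint speeds; "joint_efforts": joint torques, N m; "position": TCP position; "tool_rot": TCP orientation; "force": force on the tool from outside, world axes, zero at the start; "moment": the same for the moment, N m; "grip_width": finger opening in m; "finger_force": force on a finger pad.
Only numpy, scipy, OpenCV 4.12 (cv2) and the standard library are available. Lean on these libraries where they do the work, as an engineer would, in place of code of your own. Each camera call takes 0.05 s, during which the arm holds its last target. There are 200 camera calls.

## Working session

There is one attempt and no reset: what is moved stays moved. The work goes in short steps, Python scripts to look and compute and a shell command to move; the robot and the scene stay as the last step left them, time stands still between calls to the robot, and variables do not carry over. Pictures are saved under pics/ and viewed, at most 10 in all, crops included, and the job is handed in when it is done.

```bash
mkdir -p pics; cat > h.py <<'E'
from workcell import bot
import numpy as np, cv2
from scipy.spatial.transform import Rotation as Ro
def save(f,n): cv2.imwrite('pics/'+n,f['img'][:,:,::-1])
def proj(f,X): 
    c=f['R']@np.array(X)+f['t']; p=f['intrinsics']@c; return p[:2]/p[2]
def ray_z(f,uv,z):
    R=np.array(f['R']);t=np.array(f['t']);d=R.T@np.linalg.inv(f['intrinsics'])@np.array([*uv,1.]);o=-R.T@t
    return o+d*(z-o[2])/d[2]
E
python3 - <<'E'
from h import *
s=bot.observe();print({k:np.round(v,3) for k,v in s.items()},bot.tip_reach)
fs={n:bot.grab_frame(n) for n in('scene','top')}
for n,f in fs.items():
    save(f,n+'0.png')
    for q in ['store','pull_rail','cradle','wheel_head','barrel_head','blade_tin','tape_roll','pen_box']:
        print(n,q,[(np.round(r['xyz'],3).tolist(),round(r['conf'],2),proj(f,r['xyz']).round().tolist()) for r in bot.spot_point(q,f)][:4])
E
```

```text
{'clock': np.float64(0.0), 'qpos': array([-1.351,  0.522, -0.036,  1.6  ,  0.021,  1.021, -0.113]), 'qd': array([-0.001,  0.   , -0.   ,  0.   ,  0.001,  0.001,  0.001]), 'joint_efforts': array([-0.0000e+00, -9.2711e+01,  1.9800e+00, -3.6992e+01,  1.8000e-02,
        8.0000e-03, -0.0000e+00]), 'position': array([0.179, 0.599, 0.303]), 'tool_rot': array([-3.14 ,  0.   ,  2.852]), 'force': array([ 0.234, -0.045,  0.758]), 'moment': array([-0.038,  0.031,  0.029]), 'finger_force': np.float64(0.0), 'grip_width': np.float64(0.085)} 0.0726
scene store [([0.643, 0.177, 0.003], 0.71, [318.0, 118.0])]
scene pull_rail [([0.533, 0.062, 0.173], 0.56, [285.0, 139.0])]
scene cradle [([0.656, 0.083, 0.032], 0.64, [344.0, 145.0])]
scene wheel_head [([0.496, -0.364, 0.004], 0.94, [375.0, 400.0]), ([0.292, -0.292, 0.0], 0.78, [248.0, 413.0]), ([0.347, -0.178, 0.0], 0.66, [252.0, 337.0]), ([0.586, -0.156, -0.0], 0.56, [366.0, 270.0])]
scene barrel_head [([0.464, -0.241, -0.001], 0.72, [327.0, 341.0])]
scene blade_tin []
scene tape_roll [([0.38, -0.012, -0.002], 0.92, [235.0, 249.0])]
scene pen_box [([0.67, -0.287, -0.003], 0.75, [440.0, 315.0])]
top store [([0.639, 0.173, 0.0], 0.82, [191.0, 168.0])]
top pull_rail [([0.535, 0.064, 0.175], 0.92, [231.0, 207.0])]
top cradle []
top wheel_head [([0.288, -0.293, 0.001], 0.92, [415.0, 329.0]), ([0.494, -0.366, -0.004], 0.81, [446.0, 230.0]), ([0.588, -0.153, -0.003], 0.79, [344.0, 189.0]), ([0.348, -0.179, 0.004], 0.62, [360.0, 302.0])]
top barrel_head [([0.466, -0.241, -0.002], 0.88, [388.0, 245.0])]
top blade_tin [([0.495, -0.367, -0.002], 0.31, [447.0, 230.0])]
top tape_roll [([0.378, -0.013, 0.002], 0.75, [281.0, 289.0])]
top pen_box [([0.672, -0.29, -0.002], 0.88, [407.0, 148.0])]
```

View pics/scene0.png

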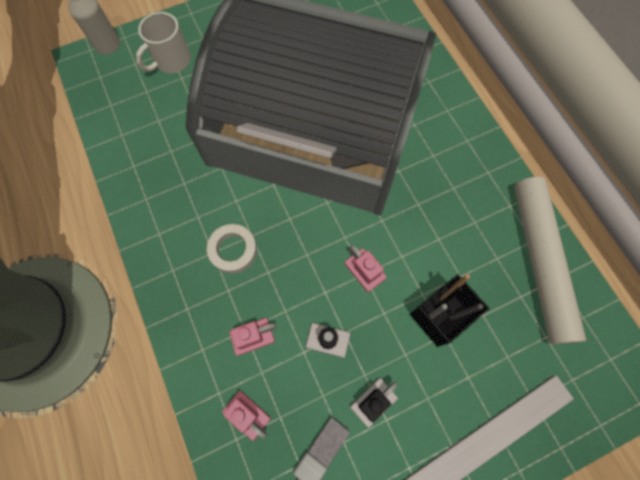

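View pics/top0.png

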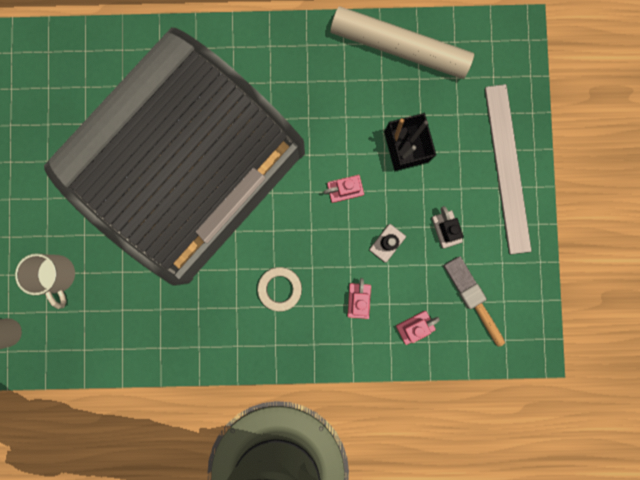

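The picked candidate is the black-blocked head with a wheel, at scene (375,400) and top (446,230). The barrel head is at scene (327,340). Three pink decoys are at scene (368,268), (252,337) and (246,413). I'll confirm with one enlarged crop and also view the rail and front edge.

```bash
python3 - <<'E'
import cv2,numpy as np
t=cv2.imread('pics/top0.png');s=cv2.imread('pics/scene0.png')
a=cv2.resize(t[130:290,150:310],(600,600),interpolation=cv2.INTER_CUBIC)
b=cv2.resize(s[370:430,345:405],(200,200),interpolation=cv2.INTER_CUBIC)
c=cv2.resize(t[200:260,420:480],(200,200),interpolation=cv2.INTER_CUBIC)
d=cv2.resize(t[215:275,360:420],(200,200),interpolation=cv2.INTER_CUBIC)
cv2.imwrite('pics/crop1.png',np.hstack([a,np.vstack([b,c,d])]))
E
```

```text
(no output)
```

View pics/crop1.png

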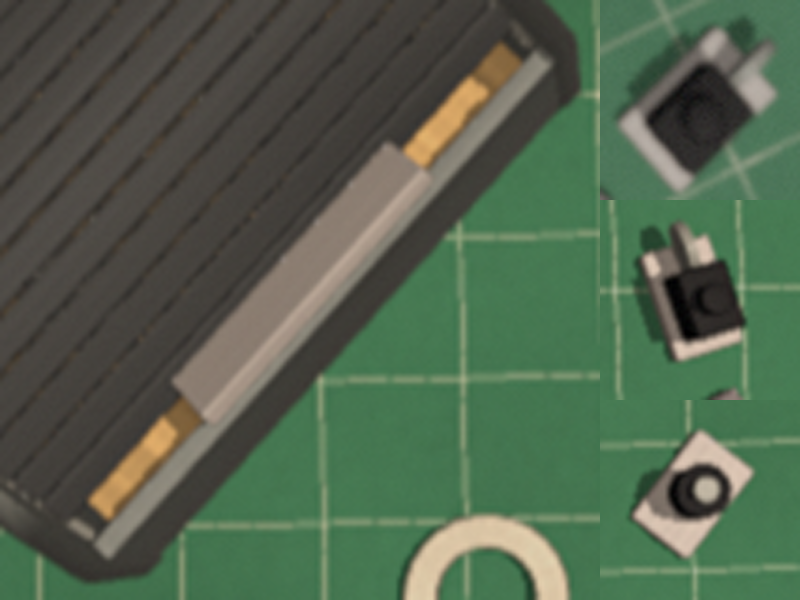

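```bash
cat > fit.py <<'E'
from h import *
from scipy.optimize import least_squares
f=bot.grab_frame('top'); g=bot.grab_frame('scene')
c2=lambda u,v:np.array([150+(u+.5)/3.75-.5,130+(v+.5)/3.75-.5])
def pt(p,a,r,dt,y):  # store-frame rail point -> world
    th=np.radians(44)+a
    X=np.array([-r*np.cos(th)+dt*np.sin(th),y,r*np.sin(th)+dt*np.cos(th)])
    return w(p,X)
def w(p,X): return np.array([p[0],p[1],0])+Ro.from_euler('z',p[2]).apply(X)
obs=[((.204,.005,80),c2(175,383)),((.204,.005,-80),c2(390,145)),((.246,-.005,80),c2(208,422)),((.246,-.005,-80),c2(432,184))]
line=[c2(110,558),c2(553,60)]
def res(p):
    o=[]
    for (r,dt,y),uv in obs: o+=list(proj(f,pt(p,p[3],r,dt,y/1000))-uv)
    a=proj(f,w(p,[-.163,.17,.125]));b=proj(f,w(p,[-.163,-.17,.125]))
    n=np.array([-(b-a)[1],(b-a)[0]]);n/=np.linalg.norm(n)
    o+=[n@(l-a) for l in line]
    return o
s=least_squares(res,[.641,.175,.8,.07])
print(s.x,np.round(s.fun,1)); p=s.x
if __name__=='__main__':
    print('cam',-f['R'].T@f['t'],-g['R'].T@g['t'])
    for q in('store','pull_rail','cradle','wheel_head'):
        for F in(f,g): print(q,[np.round(r['xyz'],3) for r in bot.spot_point(q,F)][:2])
    print('scene check', [proj(g,w(p,[-.163,y,.125])).round() for y in(.17,-.17)],proj(g,pt(p,p[3],.23,0,0)))
    print('rail',pt(p,p[3],.23,0,0),'tcp',pt(p,p[3],.284,0,0))
E
python3 fit.py
```

```text
[0.6414986  0.17702091 0.82159748 0.07228873] [-1.6 -0.1 -0.9 -0.9  1.3  1.7  1.  -0.8  0.5 -0.6]
cam [ 0.42360041 -0.08395741  1.19530944] [ 0.43105063 -0.29810767  0.7941503 ]
store [array([ 0.639,  0.174, -0.001]), array([ 0.49 , -0.366, -0.002])]
store [array([0.643, 0.173, 0.002])]
pull_rail [array([0.534, 0.066, 0.17 ]), array([ 0.494, -0.367, -0.   ])]
pull_rail [array([0.535, 0.064, 0.171]), array([0.643, 0.174, 0.   ])]
cradle []
cradle [array([0.657, 0.078, 0.03 ])]
wheel_head [array([ 0.493, -0.366, -0.004]), array([ 0.587, -0.152, -0.003])]
wheel_head [array([ 0.585, -0.155, -0.   ]), array([ 0.349, -0.181,  0.   ])]
scene check [array([196., 131.]), array([383., 184.])] [286.84352687 137.72281081]
rail [0.53697311 0.06464013 0.17130377] tcp [0.51243234 0.03825508 0.21152292]
```

```bash
cat >> h.py <<'E'
P=np.array([.6415,.176,.822])  # store x,y,yaw
def S(X): return np.array([P[0],P[1],0])+Ro.from_euler('z',P[2]).apply(X)
def railpose(a,r):
    th=np.radians(44)+a;c,s_=np.cos(th),np.sin(th);q=Ro.from_euler('z',P[2])
    R=np.column_stack([[0,1,0],[s_,0,c],[c,0,-s_]])
    return S([-r*c,0,r*s_]),q*Ro.from_matrix(R)
def down(yaw): return Ro.from_euler('xyz',[np.pi,0,yaw])   # tool x along yaw
def rows(tp,tr,n):
    s=bot.observe();p=np.array(s['position']);r=Ro.from_euler('xyz',s['tool_rot'])
    v=(r.inv()*tr).as_rotvec();print('at',p.round(4),np.round(s['tool_rot'],3),'total rot',v.round(3),'shift(tool)mm',(1000*r.inv().apply(np.array(tp)-p)).round(1))
    for i in range(n):
        print((1000*(r*Ro.from_rotvec(v*i/n)).inv().apply((np.array(tp)-p)/n)).round(0).tolist(),(v/n).round(3).tolist())
E
python3 -c "
from h import *
rows(*railpose(.065,.36),15)"
```

```text
at [0.1787 0.5989 0.3039] [-3.142  0.     2.852] total rot [-0.725 -0.169  0.438] shift(tool)mm [-457.2 -490.1   37.5]
[-30.0, -33.0, 3.0] [-0.048, -0.011, 0.029]
[-31.0, -32.0, 1.0] [-0.048, -0.011, 0.029]
[-32.0, -31.0, 0.0] [-0.048, -0.011, 0.029]
[-33.0, -30.0, -1.0] [-0.048, -0.011, 0.029]
[-34.0, -29.0, -2.0] [-0.048, -0.011, 0.029]
[-35.0, -28.0, -3.0] [-0.048, -0.011, 0.029]
[-36.0, -27.0, -4.0] [-0.048, -0.011, 0.029]
[-37.0, -25.0, -5.0] [-0.048, -0.011, 0.029]
[-37.0, -24.0, -6.0] [-0.048, -0.011, 0.029]
[-38.0, -23.0, -6.0] [-0.048, -0.011, 0.029]
[-39.0, -21.0, -7.0] [-0.048, -0.011, 0.029]
[-39.0, -20.0, -7.0] [-0.048, -0.011, 0.029]
[-40.0, -18.0, -8.0] [-0.048, -0.011, 0.029]
[-41.0, -17.0, -8.0] [-0.048, -0.011, 0.029]
[-41.0, -15.0, -9.0] [-0.048, -0.011, 0.029]
```

```bash
python3 -m jog '[[[-30,-33,3,-0.048,-0.011,0.029,1],[-31,-32,1,-0.048,-0.011,0.029,1],[-32,-31,0,-0.048,-0.011,0.029,1],[-33,-30,-1,-0.048,-0.011,0.029,1],[-34,-29,-2,-0.048,-0.011,0.029,1]]]' 60
python3 -m jog '[[[-35,-28,-3,-0.048,-0.011,0.029,1],[-36,-27,-4,-0.048,-0.011,0.029,1],[-37,-25,-5,-0.048,-0.011,0.029,1],[-37,-24,-6,-0.048,-0.011,0.029,1],[-38,-23,-6,-0.048,-0.011,0.029,1]]]'
python3 -c "
from h import *
rows(*railpose(.065,.36),5)"
```

```text
clock: 1.9
position: [0.277, 0.3971, 0.2915]
tool_rot: [2.896, 0.037, 2.7]
force: [2.3, 0.7, 0.9]
grip_width: 0.0853
finger_force: 0.0
clock: 2.4
position: [0.3583, 0.2356, 0.2815]
tool_rot: [2.698, 0.031, 2.578]
force: [-0.7, 0.5, -0.0]
grip_width: 0.0852
finger_force: 0.0
at [0.3583 0.2356 0.2815] [2.698 0.031 2.578] total rot [-0.29  -0.078  0.172] shift(tool)mm [-226.  -133.5  -38.9]
[-45.0, -27.0, -8.0] [-0.058, -0.016, 0.034]
[-46.0, -25.0, -9.0] [-0.058, -0.016, 0.034]
[-47.0, -23.0, -9.0] [-0.058, -0.016, 0.034]
[-48.0, -20.0, -10.0] [-0.058, -0.016, 0.034]
[-49.0, -18.0, -10.0] [-0.058, -0.016, 0.034]
```

```bash
python3 -m jog '[[[-39,-21,-7,-0.048,-0.011,0.029,1],[-39,-20,-7,-0.048,-0.011,0.029,1],[-40,-18,-8,-0.048,-0.011,0.029,1],[-41,-17,-8,-0.048,-0.011,0.029,1],[-41,-15,-9,-0.048,-0.011,0.029,1]]]'
python3 -m jog '[[[0,0,0,0,0,0,0.6],[0,0,0,0,0,0,0.6]]]'
python3 - <<'E'
from h import *
rows(*railpose(.065,.286),2)
s=bot.observe();f=bot.grab_frame('wrist');save(f,'w1.png')
T=Ro.from_euler('xyz',s['tool_rot']);M=np.array(f['tool_from_camera'])
R=(T.as_matrix()@M[:3,:3]).T;t=-R@(np.array(s['position'])+T.apply(M[:3,3]))
F=dict(f,R=R,t=t)
for a in(.05,.065,.08): print(a,[proj(F,railpose(a,.23)[0]+S([0,y,0])-S([0,0,0])).round() for y in(.08,-.08)])
for q in('pull_rail','cradle','store','blade_tin'): print(q,[(np.round(r['xyz'],3),round(r['conf'],2)) for r in bot.spot_point(q,f)])
E
```

```text
clock: 2.9
position: [0.4224, 0.1273, 0.2775]
tool_rot: [2.57, 0.005, 2.498]
force: [-0.7, 0.1, -1.2]
grip_width: 0.0851
finger_force: 0.0
clock: 3.1
position: [0.4222, 0.1269, 0.2771]
tool_rot: [2.572, 0.004, 2.495]
force: [0.2, 0.5, -0.2]
grip_width: 0.0589
finger_force: 0.0
at [0.4222 0.1269 0.2771] [2.572 0.004 2.495] total rot [-0.168 -0.059  0.084] shift(tool)mm [-125.5  -52.5   44.8]
[-63.0, -26.0, 22.0] [-0.084, -0.029, 0.042]
[-63.0, -25.0, 22.0] [-0.084, -0.029, 0.042]
0.05 [array([243., 366.]), array([233., 585.])]
0.065 [array([249., 367.]), array([238., 587.])]
0.08 [array([256., 368.]), array([243., 588.])]
pull_rail []
cradle []
store [(array([0.642, 0.171, 0.   ]), 0.83)]
blade_tin [(array([0.543, 0.198, 0.034]), 0.47)]
```

View pics/w1.png

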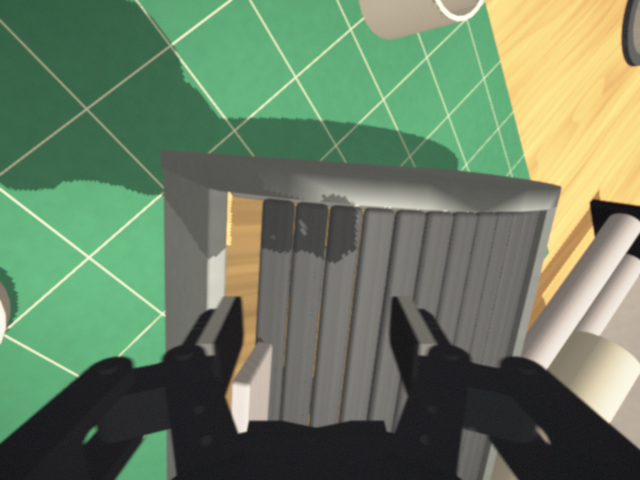

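The wrist view shows the rail's left end near (252,375), matching a joint value of about 0.065. The moves fell short because of the joint-speed limit, so I'll continue to the pregrasp.

```bash

python3 -m jog '[[[-31,-12,-7,-0.042,-0.015,0.021,0.6],[-31,-12,-7,-0.042,-0.015,0.021,0.6],[-32,-11,-8,-0.042,-0.015,0.021,0.6],[-32,-9,-8,-0.042,-0.014,0.021,0.6],[0,0,0,0,0,0,0.6]]]'
python3 - <<'E'
from h import *
rows(*railpose(.065,.36),1)
rows(*railpose(.065,.286),2)
for n in('top','scene'):
    f=bot.grab_frame(n)
    print([(np.round(r['xyz'],3),round(r['conf'],2)) for r in bot.spot_point('pull_rail',f)])
print(railpose(.065,.23)[0])
E
```

```text
clock: 3.85
position: [0.4811, 0.0168, 0.2753]
tool_rot: [2.423, 0.0, 2.4]
force: [-0.2, 0.3, -0.6]
grip_width: 0.0513
finger_force: 0.0
at [0.4811 0.0168 0.2753] [2.423 0.    2.4  ] total rot [-0.019 -0.004  0.006] shift(tool)mm [ -9.  -18.3  -4.1]
[-9.0, -18.0, -4.0] [-0.019, -0.004, 0.006]
at [0.4811 0.0168 0.2753] [2.423 0.    2.4  ] total rot [-0.019 -0.004  0.006] shift(tool)mm [ -9.3 -16.8  69.9]
[-5.0, -8.0, 35.0] [-0.01, -0.002, 0.003]
[-5.0, -9.0, 35.0] [-0.01, -0.002, 0.003]
[(array([0.534, 0.066, 0.173]), 0.65)]
[(array([0.539, 0.064, 0.17 ]), 0.64)]
[0.53617255 0.06266555 0.17018059]
```

```bash

python3 -m jog '[[[-5,-9,0,-0.01,-0.002,0.003,0.6],[-4,-8,0,-0.009,-0.002,0.003,0.6],[0,0,35,0,0,0,0.6],[0,0,35,0,0,0,0.6],[0,0,0,0,0,0,0.6]]]'
python3 -c "
from h import *
rows(*railpose(.065,.284),1)"
python3 -m jog '[[[0,0,0,0,0,0,0],[0,0,0,0,0,0,0],[0,0,0,0,0,0,0],[0,0,0,0,0,0,0],[0,0,0,0,0,0,0]]]' 60
python3 -m jog '[[[0,0,0,0,0,0,0]]]' 60
```

```text
clock: 4.55
position: [0.516, 0.0363, 0.2214]
tool_rot: [2.413, -0.016, 2.417]
force: [0.5, -0.5, -0.1]
grip_width: 0.0514
finger_force: 0.0
at [0.516  0.0363 0.2214] [ 2.413 -0.016  2.417] total rot [-0.01  -0.028  0.007] shift(tool)mm [ 3.  -9.9  6.3]
[3.0, -10.0, 6.0] [-0.01, -0.028, 0.007]
clock: 5.05
position: [0.514, 0.0329, 0.2225]
tool_rot: [2.416, -0.012, 2.412]
force: [-5.0, 0.2, 1.1]
grip_width: 0.009
finger_force: 58.5
clock: 5.15
position: [0.514, 0.0329, 0.2225]
tool_rot: [2.416, -0.012, 2.412]
force: [-4.6, 0.4, 1.4]
grip_width: 0.0088
finger_force: 58.5
```

```bash
cat >> h.py <<'E'
def inS(X): return Ro.from_euler('z',P[2]).inv().apply(np.array(X)-[P[0],P[1],0])
def polar():
    s=bot.observe();q=inS(s['position']);z=Ro.from_euler('z',P[2]).inv().apply(Ro.from_euler('xyz',s['tool_rot']).as_matrix()[:,2])
    print('store',q.round(4),'r',np.hypot(q[0],q[2]).round(4),'joint',(np.arctan2(q[2],-q[0])-np.radians(44)).round(3),'tool tilt joint',(np.arctan2(-z[2],z[0])-np.radians(44)).round(3),'F',np.round(s['force'],1),'w',round(s['grip_width'],4))
E
python3 -c "
from h import *
polar()"
```

```text
store [-0.1916 -0.004   0.2225] r 0.2936 joint 0.092 tool tilt joint 0.077 F [-4.6  0.4  1.4] w 0.0088
```

```bash

python3 -m jog '[[[0,23.5,1,0.08,0,0,0],[0,23.5,1,0.08,0,0,0],[0,23.5,1,0.08,0,0,0],[0,23.5,1,0.08,0,0,0],[0,23.5,1,0.08,0,0,0]]]'
python3 -c "
from h import *
polar()"
python3 -m jog '[[[0,23.5,1,0.08,0,0,0],[0,23.5,1,0.08,0,0,0],[0,23.5,1,0.08,0,0,0],[0,23.5,1,0.08,0,0,0],[0,0,0,0,0,0,0]]]'
python3 -c "
from h import *
polar()"
```

```text
clock: 5.65
position: [0.5504, 0.0696, 0.2503]
tool_rot: [2.625, -0.021, 2.417]
force: [-33.4, -27.6, 58.8]
grip_width: 0.009
finger_force: 84.8
store [-0.14   -0.0058  0.2503] r 0.2868 joint 0.293 tool tilt joint 0.286 F [-33.4 -27.6  58.8] w 0.009
clock: 6.15
position: [0.6079, 0.132, 0.2812]
tool_rot: [2.91, -0.019, 2.424]
force: [-0.1, -20.6, 48.4]
grip_width: 0.009
finger_force: 103.1
store [-0.0551 -0.0053  0.2812] r 0.2865 joint 0.609 tool tilt joint 0.572 F [ -0.1 -20.6  48.4] w 0.009
```

```bash

python3 -m jog '[[[0,0,-4,0,0,0,0],[0,0,0,0,0,0,0]]]' 40
python3 -c "
from h import *
polar()"
```

```text
clock: 6.35
position: [0.6043, 0.128, 0.2804]
tool_rot: [2.913, -0.024, 2.42]
force: [19.4, -15.4, -14.1]
grip_width: 0.009
finger_force: 75.9
store [-0.0605 -0.0055  0.2804] r 0.2868 joint 0.59 tool tilt joint 0.575 F [ 19.4 -15.4 -14.1] w 0.009
```

```bash

python3 -m jog '[[[-1.5,14.3,0,0.05,0,0,0],[0,14.3,0,0.05,0,0,0],[0,14.3,0,0.05,0,0,0],[0,0,0,0,0,0,0]]]'
python3 -c "
from h import *
polar()"
```

```text
clock: 6.75
position: [0.6337, 0.1598, 0.2862]
tool_rot: [3.068, -0.025, 2.422]
force: [21.4, -14.9, -26.0]
grip_width: 0.0087
finger_force: 75.9
store [-0.0172 -0.0053  0.2862] r 0.2867 joint 0.743 tool tilt joint 0.73 F [ 21.4 -14.9 -26. ] w 0.0087
```

```bash

python3 -m jog '[[[-1.5,14.3,1,0.05,0,0,0],[-0.5,14.3,1,0.05,0,0,0],[0,14.3,0.5,0.05,0,0,0],[0,0,0,0,0,0,0]]]'
python3 -c "
from h import *
polar()"
```

```text
clock: 7.15
position: [0.6624, 0.1913, 0.2852]
tool_rot: [-3.064, -0.027, 2.423]
force: [10.0, -9.9, -13.0]
grip_width: 0.0089
finger_force: 78.6
store [ 0.0255 -0.0049  0.2852] r 0.2864 joint 0.892 tool tilt joint 0.881 F [ 10.   -9.9 -13. ] w 0.0089
```

```bash

python3 -m jog '[[[0,5,0.5,0.015,0,0,0],[0,4,0,0.01,0,0,0],[0,0,0,0,0,0,0]]]'
python3 -c "
from h import *
polar()"
```

```text
clock: 7.45
position: [0.6642, 0.1926, 0.2849]
tool_rot: [-3.029, -0.031, 2.417]
force: [-39.1, -39.3, 15.4]
grip_width: 0.0088
finger_force: 82.6
store [ 0.0277 -0.0053  0.2849] r 0.2862 joint 0.9 tool tilt joint 0.916 F [-39.1 -39.3  15.4] w 0.0088
```

```bash

python3 -m jog '[[[0,-3,0,0,0,0,0],[0,0,0,0,0,0,0.6],[0,0,0,0,0,0,0.6],[0,0,0,0,0,0,0.6]]]'
python3 -m jog '[[[0,0,-20,0,0,0,0.6],[0,0,-40,0,0,0,0.6],[0,0,-40,0,0,0,0.6],[0,0,0,0,0,0,1]]]'
python3 - <<'E'
from h import *
polar()
for n in('top','scene'):
    f=bot.grab_frame(n);save(f,n+'2.png')
    for q in('pull_rail','cradle','blade_tin','wheel_head','barrel_head','pen_box'):
        print(n,q,[(np.round(r['xyz'],3),round(r['conf'],2),inS(r['xyz']).round(3)) for r in bot.spot_point(q,f)][:2])
E
```

```text
clock: 7.85
position: [0.6654, 0.1985, 0.2858]
tool_rot: [-3.046, -0.03, 2.425]
force: [0.2, 0.3, -0.4]
grip_width: 0.0506
finger_force: 0.0
clock: 8.25
position: [0.6754, 0.204, 0.3906]
tool_rot: [-3.052, -0.026, 2.426]
force: [0.9, 0.8, 0.1]
grip_width: 0.0644
finger_force: 0.0
store [ 0.0436 -0.0057  0.3906] r 0.393 joint 0.914 tool tilt joint 0.893 F [0.9 0.8 0.1] w 0.0644
top pull_rail [(array([0.654, 0.192, 0.229]), 0.79, array([0.021, 0.002, 0.229]))]
top cradle [(array([0.66 , 0.086, 0.033]), 0.85, array([-0.053, -0.075,  0.033]))]
top blade_tin [(array([0.544, 0.197, 0.029]), 0.87, array([-0.051,  0.086,  0.029]))]
top wheel_head [(array([ 0.587, -0.153, -0.004]), 0.83, array([-0.278, -0.184, -0.004])), (array([ 0.344, -0.176,  0.003]), 0.75, array([-0.461, -0.022,  0.003]))]
top barrel_head [(array([ 0.468, -0.24 ,  0.002]), 0.89, array([-0.423, -0.156,  0.002]))]
top pen_box [(array([ 0.672, -0.292, -0.003]), 0.58, array([-0.322, -0.341, -0.003]))]
scene pull_rail [(array([0.654, 0.193, 0.226]), 0.8, array([0.02 , 0.003, 0.226]))]
scene cradle [(array([0.658, 0.078, 0.033]), 0.88, array([-0.061, -0.078,  0.033]))]
scene blade_tin [(array([0.547, 0.196, 0.034]), 0.89, array([-0.05 ,  0.083,  0.034]))]
scene wheel_head [(array([ 0.586, -0.155, -0.001]), 0.9, array([-0.28 , -0.185, -0.001])), (array([ 0.498, -0.364,  0.001]), 0.89, array([-0.493, -0.263,  0.001]))]
scene barrel_head [(array([ 0.465, -0.241, -0.002]), 0.79, array([-0.426, -0.154, -0.002]))]
scene pen_box [(array([ 0.67 , -0.289, -0.001]), 0.71, array([-0.322, -0.337, -0.001]))]
```

View pics/scene2.png

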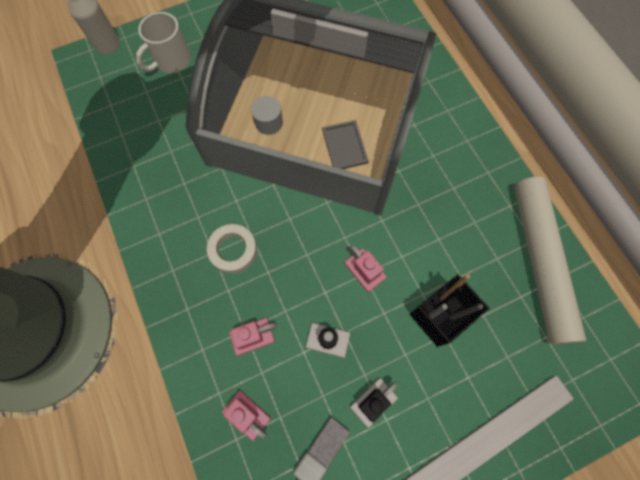

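```bash
python3 - <<'E'
from h import *
f=bot.grab_frame('top');c=lambda u,v,z: ray_z(f,(420+(u+.5)/3.333-.5,200+(v+.5)/3.333-.5),z)
A,B,C=c(43,60,.014),c(75,160,.014),c(142,142,.014);blk=c(110,100,.065);wh=c(83,32,.03)
print(A,B,C,blk,wh, np.linalg.norm(A-B),np.linalg.norm(C-B))
d=A-B;print('yaw edge',np.arctan2(d[1],d[0]));d=(B-C);print('yaw rear',np.arctan2(d[1],d[0])-np.pi/2)
d=(wh-blk);print(np.arctan2(d[1],d[0]))
print(bot.observe()['qpos'].round(2))
rows([.495,-.365,.25],down(.25),18)
E
```

```text
[ 0.52008452 -0.33461483  0.014     ] [ 0.45681578 -0.35227802  0.014     ] [ 0.46713203 -0.39463873  0.014     ] [ 0.49090599 -0.36307431  0.065     ] [ 0.53563834 -0.35666901  0.03      ] 0.06568806393942667 0.04359879084102262
yaw edge 0.27224547090970386
yaw rear 0.23888334494600572
0.14222489311414216
[-0.56  0.67  0.33  1.19 -0.18  1.41  0.61]
at [0.6741 0.2035 0.3845] [-3.045 -0.03   2.425] total rot [-0.088  0.088  2.174] shift(tool)mm [-242.4 -531.4  179.5]
[-13.0, -30.0, 10.0] [-0.005, 0.005, 0.121]
[-17.0, -28.0, 10.0] [-0.005, 0.005, 0.121]
[-20.0, -26.0, 10.0] [-0.005, 0.005, 0.121]
[-23.0, -23.0, 9.0] [-0.005, 0.005, 0.121]
[-26.0, -20.0, 9.0] [-0.005, 0.005, 0.121]
[-28.0, -17.0, 9.0] [-0.005, 0.005, 0.121]
[-30.0, -13.0, 9.0] [-0.005, 0.005, 0.121]
[-31.0, -10.0, 8.0] [-0.005, 0.005, 0.121]
[-32.0, -6.0, 8.0] [-0.005, 0.005, 0.121]
[-33.0, -2.0, 8.0] [-0.005, 0.005, 0.121]
[-33.0, 2.0, 8.0] [-0.005, 0.005, 0.121]
[-33.0, 6.0, 8.0] [-0.005, 0.005, 0.121]
[-32.0, 10.0, 8.0] [-0.005, 0.005, 0.121]
[-30.0, 13.0, 8.0] [-0.005, 0.005, 0.121]
[-28.0, 17.0, 7.0] [-0.005, 0.005, 0.121]
[-26.0, 20.0, 7.0] [-0.005, 0.005, 0.121]
[-24.0, 23.0, 7.0] [-0.005, 0.005, 0.121]
[-21.0, 26.0, 7.0] [-0.005, 0.005, 0.121]
```

```bash

python3 -m jog '[[[-13,-30,5,-0.005,0.005,0.12,1],[-17,-28,5,-0.005,0.005,0.12,1],[-20,-26,5,-0.005,0.005,0.12,1],[-23,-23,9,-0.005,0.005,0.12,1],[-26,-20,9,-0.005,0.005,0.12,1]]]' 40 | head -2
python3 -m jog '[[[-28,-17,9,-0.005,0.005,0.12,1],[-30,-13,9,-0.005,0.005,0.12,1],[-31,-10,8,-0.005,0.005,0.12,1],[-32,-6,8,-0.005,0.005,0.12,1],[-33,-2,8,-0.005,0.005,0.12,1]]]' | head -3
python3 -m jog '[[[-33,2,8,-0.005,0.005,0.12,1],[-33,6,8,-0.005,0.005,0.12,1],[-32,10,8,-0.005,0.005,0.12,1],[-30,13,8,-0.005,0.005,0.12,1],[0,0,0,0,0,0,1]]]' | head -3
python3 -c "
from h import *
rows([.494,-.365,.25],down(.255),8)"
```

```text
clock: 9.5
position: [0.6239, 0.0447, 0.3619]
clock: 10.0
position: [0.5746, -0.1124, 0.3245]
tool_rot: [-3.092, 0.014, 1.22]
clock: 10.5
position: [0.5337, -0.2424, 0.2928]
tool_rot: [-3.118, 0.014, 0.735]
at [ 0.5337 -0.2424  0.2928] [-3.118  0.014  0.735] total rot [-0.02   0.019  0.479] shift(tool)mm [-111.    65.4   42.8]
[-14.0, 8.0, 5.0] [-0.002, 0.002, 0.06]
[-13.0, 9.0, 5.0] [-0.002, 0.002, 0.06]
[-13.0, 10.0, 5.0] [-0.002, 0.002, 0.06]
[-12.0, 10.0, 5.0] [-0.002, 0.002, 0.06]
[-12.0, 11.0, 5.0] [-0.002, 0.002, 0.06]
[-11.0, 12.0, 5.0] [-0.002, 0.002, 0.06]
[-10.0, 12.0, 5.0] [-0.002, 0.002, 0.06]
[-9.0, 13.0, 5.0] [-0.002, 0.002, 0.06]
```

```bash

python3 -m jog '[[[-27,18,10,-0.005,0.005,0.12,1],[-25,20,10,-0.005,0.005,0.12,1],[-23,23,10,-0.005,0.005,0.12,1],[-19,26,10,-0.005,0.005,0.12,1],[0,0,0,0,0,0,1]]]' | head -3
python3 - <<'E'
from h import *
import json
rows([.494,-.365,.25],down(.255),1)
s=bot.observe();f=bot.grab_frame('wrist');save(f,'w2.png')
T=Ro.from_euler('xyz',s['tool_rot']);M=np.array(f['tool_from_camera'])
R=(T.as_matrix()@M[:3,:3]).T;t=-R@(np.array(s['position'])+T.apply(M[:3,3]))
np.savez('w2.npz',R=R,t=t,intrinsics=f['intrinsics'])
for r in bot.spot_point('wheel_head',f): print(r['xyz'],r['conf'])
E
```

```text
clock: 11.0
position: [0.5001, -0.3662, 0.2518]
tool_rot: [-3.141, -0.0, 0.256]
at [ 0.5001 -0.3662  0.2518] [-3.141 -0.     0.256] total rot [-0.001 -0.     0.001] shift(tool)mm [-5.6 -2.7  1.8]
[-6.0, -3.0, 2.0] [-0.001, -0.0, 0.001]
[0.2919, -0.293, 0.0012] 0.97
[0.3511, -0.1799, 0.0004] 0.72
[0.4947, -0.3698, -0.0017] 0.66
```

View pics/w2.png

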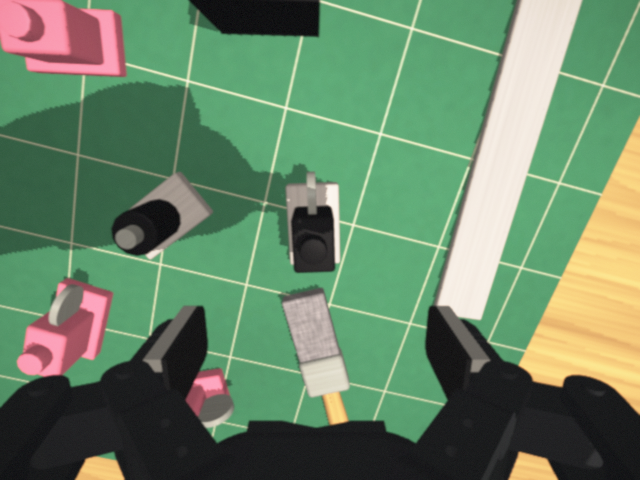

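```bash
python3 - <<'E'
from h import *
f=dict(np.load('w2.npz'))
for uv,z in [((287,184),.014),((339,184),.014),((293,207),.058),((333,207),.058)]:
    print(ray_z(f,uv,z).round(4))
d=np.array([np.cos(.255),np.sin(.255),0])
a=ray_z(f,(313,184),.014)-.035*d; b=ray_z(f,(313,207),.058)-.018*d
v=ray_z(f,(287,184),.014)-ray_z(f,(339,184),.014);print('yaw',np.arctan2(v[1],v[0])-np.pi/2,np.linalg.norm(v))
print(a,b)
g=(a+b)/2-.004*d; g[2]=.043+.054; print(g)
rows(g,down(.255),1)
E
```

```text
[ 0.5223 -0.3356  0.014 ]
[ 0.5332 -0.3769  0.014 ]
[ 0.5144 -0.3453  0.058 ]
[ 0.5217 -0.373   0.058 ]
yaw 0.25679693778747126 0.04267124509234569
[ 0.49386371 -0.36507902  0.014     ] [ 0.50064863 -0.3636615   0.058     ]
[ 0.49338552 -0.36537924  0.097     ]
at [ 0.5021 -0.363   0.2525] [-3.14e+00 -2.00e-03  2.65e-01] total rot [-0.002 -0.002  0.01 ] shift(tool)mm [ -9.4   0.3 155.5]
[-9.0, 0.0, 155.0] [-0.002, -0.002, 0.01]
```

```bash

python3 -m jog '[[[-4,0,40,0,0,0,1],[-4,0,40,0,0,0,1],[0,0,40,0,0,0,1],[0,0,20,0,0,0,1],[0,0,0,0,0,0,1]]]'
python3 -c "
from h import *
rows([.4934,-.3654,.097],down(.255),1)"
```

```text
clock: 11.6
position: [0.4947, -0.3629, 0.1106]
tool_rot: [-3.137, -0.001, 0.267]
force: [-0.1, 0.1, 0.2]
grip_width: 0.0856
finger_force: 0.0
at [ 0.4947 -0.3629  0.1106] [-3.137e+00 -1.000e-03  2.670e-01] total rot [-0.005 -0.001  0.012] shift(tool)mm [-2.   2.2 13.6]
[-2.0, 2.0, 14.0] [-0.005, -0.001, 0.012]
```

```bash

python3 -m jog '[[[-2,1,14,-0.005,0,0.01,1],[0,0,0,0,0,0,1],[0,0,0,0,0,0,0],[0,0,0,0,0,0,0],[0,0,0,0,0,0,0]]]' 50
python3 -m jog '[[[0,0,0,0,0,0,0],[0,0,0,0,0,0,0]]]'
```

```text
clock: 12.1
position: [0.4934, -0.3663, 0.0994]
tool_rot: [3.138, -0.003, 0.254]
force: [-0.1, -0.4, -0.0]
grip_width: 0.044
finger_force: 0.0
clock: 12.3
position: [0.4933, -0.3664, 0.0994]
tool_rot: [3.138, -0.003, 0.254]
force: [-1.0, 0.9, 7.7]
grip_width: 0.0311
finger_force: 49.3
```

```bash

python3 -m jog '[[[0,0,-15,0,0,0,0],[0,0,-30,0,0,0,0],[0,0,-35,0,0,0,0],[0,0,-40,0,0,0,0],[0,0,-40,0,0,0,0]]]' 
python3 -m jog '[[[0,0,-40,0,0,0,0],[0,0,-30,0,0,0,0],[0,0,-15,0,0,0,0],[0,0,0,0,0,0,0]]]' 
python3 - <<'E'
from h import *
p=S([-.061,-.0765,.33]);print(p)
rows(p,down(.822),14)
s=bot.observe();f=bot.grab_frame('wrist');save(f,'w3.png')
E
```

```text
clock: 12.8
position: [0.492, -0.3657, 0.2611]
tool_rot: [3.138, -0.002, 0.253]
force: [1.3, -0.4, -3.2]
grip_width: 0.0316
finger_force: 49.8
clock: 13.2
position: [0.4924, -0.3658, 0.3454]
tool_rot: [3.137, -0.004, 0.254]
force: [-0.3, 0.4, -3.5]
grip_width: 0.0311
finger_force: 50.0
[0.65601071 0.07923901 0.33      ]
at [ 0.4924 -0.3658  0.3454] [ 3.137 -0.004  0.254] total rot [ 0.006 -0.003 -0.568] shift(tool)mm [ 270.2 -389.7   14.6]
[19.0, -28.0, 1.0] [0.0, -0.0, -0.041]
[20.0, -27.0, 1.0] [0.0, -0.0, -0.041]
[21.0, -26.0, 1.0] [0.0, -0.0, -0.041]
[23.0, -25.0, 1.0] [0.0, -0.0, -0.041]
[24.0, -24.0, 1.0] [0.0, -0.0, -0.041]
[25.0, -23.0, 1.0] [0.0, -0.0, -0.041]
[25.0, -22.0, 1.0] [0.0, -0.0, -0.041]
[26.0, -21.0, 1.0] [0.0, -0.0, -0.041]
[27.0, -20.0, 1.0] [0.0, -0.0, -0.041]
[28.0, -19.0, 1.0] [0.0, -0.0, -0.041]
[29.0, -18.0, 1.0] [0.0, -0.0, -0.041]
[29.0, -17.0, 1.0] [0.0, -0.0, -0.041]
[30.0, -16.0, 1.0] [0.0, -0.0, -0.041]
[31.0, -14.0, 1.0] [0.0, -0.0, -0.041]
```

View pics/w3.png

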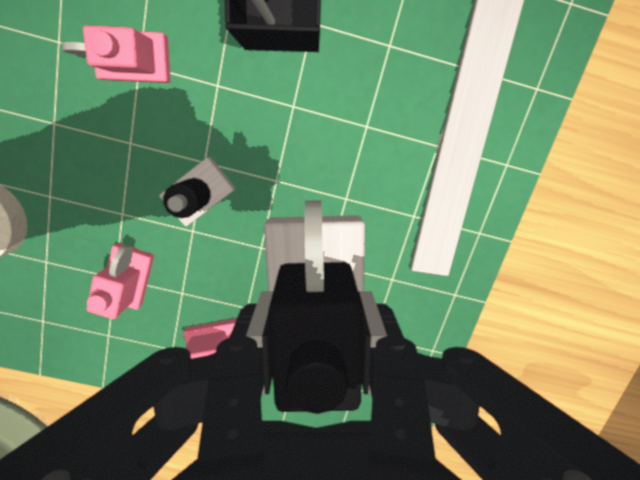

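The head is held upright and square; its shoe's front edge runs from (266,217) to (364,217). Next I carry it over the tray.

```bash

python3 -m jog '[[[19,-28,0,0,0,-0.041,0],[20,-27,0,0,0,-0.041,0],[21,-26,0,0,0,-0.041,0],[23,-25,0,0,0,-0.041,0],[24,-24,0,0,0,-0.041,0]]]' | head -3
python3 -m jog '[[[25,-23,1,0,0,-0.041,0],[25,-22,1,0,0,-0.041,0],[26,-21,1,0,0,-0.041,0],[27,-20,1,0,0,-0.041,0],[28,-19,1,0,0,-0.041,0]]]' | head -3
python3 -m jog '[[[29,-18,1,0,0,-0.041,0],[29,-17,1,0,0,-0.041,0],[30,-16,1,0,0,-0.041,0],[25,-12,1,0,0,-0.035,0],[0,0,0,0,0,0,0]]]' | head -3
python3 - <<'E'
from h import *
s=bot.observe();f=bot.grab_frame('wrist');save(f,'w4.png')
M=np.array(f['tool_from_camera']);K=f['intrinsics']
for uv in((266,217),(364,217)):
    d=M[:3,:3]@np.linalg.inv(K)@[*uv,1];o=M[:3,3];print('shoe front in tool',(o+d*(.085-o[2])/d[2]).round(4))
T=Ro.from_euler('xyz',s['tool_rot']);R=(T.as_matrix()@M[:3,:3]).T;t=-R@(np.array(s['position'])+T.apply(M[:3,3]))
np.savez('w4.npz',R=R,t=t,intrinsics=K)
F=dict(R=R,t=t,intrinsics=K)
for r in bot.spot_point('cradle',f): print(r['xyz'],r['conf'],inS(r['xyz']).round(4))
g=bot.grab_frame('top')
for r in bot.spot_point('cradle',g): print(r['xyz'],r['conf'],inS(r['xyz']).round(4))
C=np.array([-.057,-.0765,.04])
print([proj(F,S(C+[a*.048,b*.035,0])).round() for a,b in((1,1),(1,-1),(-1,-1),(-1,1))])
rows(S([-.061,-.0765,.33]),down(.822),1)
E
```

```text
clock: 13.75
position: [0.5504, -0.2054, 0.3416]
tool_rot: [3.139, 0.001, 0.461]
clock: 14.25
position: [0.6086, -0.0479, 0.3361]
tool_rot: [3.139, 0.002, 0.666]
clock: 14.75
position: [0.6521, 0.0772, 0.3309]
tool_rot: [3.14, 0.002, 0.828]
shoe front in tool [ 0.0375 -0.0214  0.085 ]
shoe front in tool [0.0375 0.0201 0.085 ]
[0.6606, 0.0851, 0.0321] 0.65 [-0.0536 -0.0759  0.0321]
[0.6592, 0.0853, 0.0294] 0.82 [-0.0544 -0.0747  0.0294]
[array([280., 146.]), array([355., 147.]), array([352., 245.]), array([282., 244.])]
at [0.6516 0.0715 0.333 ] [3.138e+00 2.000e-03 8.200e-01] total rot [ 0.004  0.002 -0.002] shift(tool)mm [ 8.7 -2.   3. ]
[9.0, -2.0, 3.0] [0.004, 0.002, -0.002]
```

View pics/w4.png

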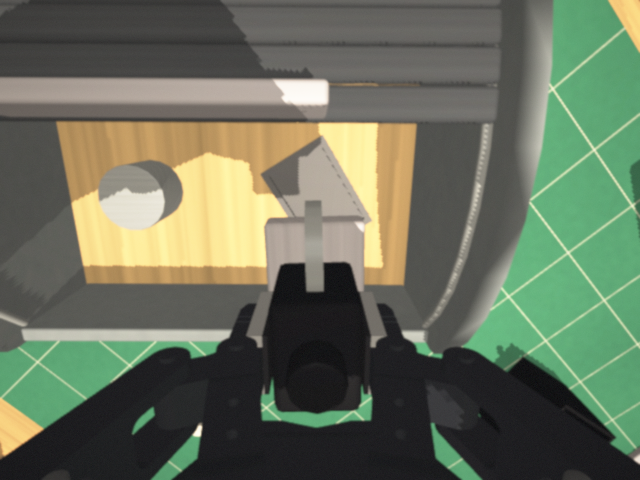

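The wrist view shows the tray with corners at about (322,138), (262,176) and (370,221). It is turned roughly 30° to the store, not parallel as described. I'll measure its yaw from several cameras.

```bash
python3 - <<'E'
from h import *
F=dict(np.load('w4.npz'))
a,b,c=[ray_z(F,uv,.04) for uv in((322,138),(262,176),(370,221))]
print('wrist corners',a.round(4),b.round(4),c.round(4),'sides',np.linalg.norm(a-b),np.linalg.norm(a-c),'centre',((b+c)/2).round(4))
v=a-c;u=b-a;print('yaw long',np.arctan2(v[1],v[0]),'yaw short-90',np.arctan2(u[1],u[0])-np.pi/2)
ims=[]
for n in('top','scene'):
    f=bot.grab_frame(n)
    for r in bot.trace('cradle',f)[:1]:
        m=r['region'].astype(np.uint8);v,u=np.nonzero(m)
        W=np.array([ray_z(f,(x,y),.04)[:2] for x,y in zip(u,v)],np.float32)*1000
        ((cx,cy),(w,h),ang)=cv2.minAreaRect(W);print(n,r['conf'],m.sum(),(cx,cy),(w,h),ang,'rad',np.radians(ang))
    x,y=proj(f,[.66,.083,.04]).astype(int)
    ims.append(cv2.resize(f['img'][y-40:y+40,x-40:x+40,::-1],(400,400),interpolation=cv2.INTER_CUBIC)); print(n,'crop origin',x-40,y-40)
cv2.imwrite('pics/crop5.png',np.hstack(ims))
E
```

```text
wrist corners [0.6995 0.1202 0.04  ] [0.6337 0.1331 0.04  ] [0.6813 0.0293 0.04  ] sides 0.06707947655782143 0.09272202242180279 centre [0.6575 0.0812 0.04  ]
yaw long 1.3724309534971215 yaw short-90 1.3786602682325193
top 0.88 1188 (658.086181640625, 83.83027648925781) (100.46810913085938, 71.43690490722656) 80.47736358642578 rad 1.404594967907722
top crop origin 190 113
scene 0.86 1650 (656.2796630859375, 79.69336700439453) (102.39025115966797, 73.24883270263672) 78.19437408447266 rad 1.3647492843101745
scene crop origin 306 101
```

View pics/crop5.png

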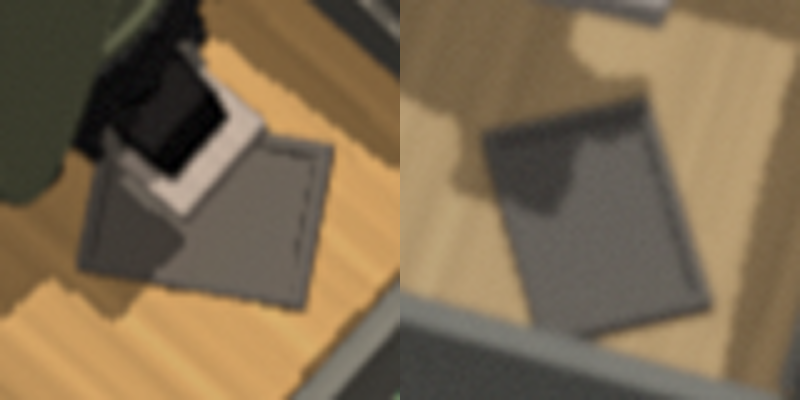

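```bash

python3 -m jog '[[[0,0,0,0,0,-0.111,0],[0,0,0,0,0,-0.111,0],[0,0,0,0,0,-0.111,0],[0,0,0,0,0,-0.111,0],[0,0,0,0,0,-0.111,0]]]' 
python3 -m jog '[[[0,0,0,0,0,0,0],[0,0,0,0,0,0,0]]]'  >/dev/null
python3 - <<'E'
from h import *
s=bot.observe();f=bot.grab_frame('wrist');save(f,'w6.png')
M=np.array(f['tool_from_camera']);print(M.round(3).tolist())
T=Ro.from_euler('xyz',s['tool_rot']);R=(T.as_matrix()@M[:3,:3]).T;t=-R@(np.array(s['position'])+T.apply(M[:3,3]))
np.savez('w6.npz',R=R,t=t,intrinsics=f['intrinsics'])
F=dict(np.load('w6.npz'));q=Ro.from_euler('z',1.377)
print([proj(F,np.array([.658,.082,.04])+q.apply([a*.048,b*.035,0])).round() for a,b in((1,1),(1,-1),(-1,-1),(-1,1))])
rows([.6574,.0791,.18],down(1.377),1)
E
```

```text
clock: 15.65
position: [0.6519, 0.0722, 0.334]
tool_rot: [3.138, 0.002, 1.381]
force: [-0.3, -0.3, -2.4]
grip_width: 0.0315
finger_force: 50.0
[[0.001, -0.957, -0.291, 0.074], [1.0, 0.0, 0.001, -0.0], [-0.001, -0.291, 0.957, -0.07], [0.0, 0.0, 0.0, 1.0]]
[array([282., 143.]), array([356., 143.]), array([354., 241.]), array([285., 241.])]
at [0.652  0.0723 0.334 ] [3.138e+00 2.000e-03 1.373e+00] total rot [ 0.004  0.002 -0.004] shift(tool)mm [  8.    3.4 154. ]
[8.0, 3.0, 154.0] [0.004, 0.002, -0.004]
```

View pics/w6.png

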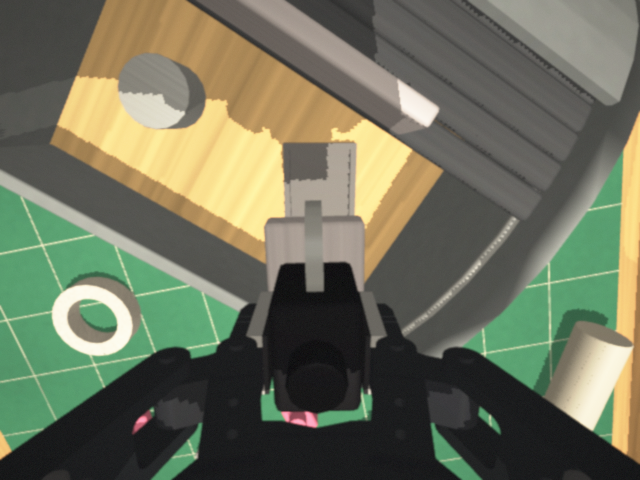

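```bash

python3 -m jog '[[[3,2,10,0.004,0.002,0,0],[3,1,30,0,0,-0.004,0],[0,0,40,0,0,0,0],[0,0,40,0,0,0,0],[0,0,0,0,0,0,0]]]' 
python3 -m jog '[[[0,0,15,0,0,0,0],[0,0,0,0,0,0,0]]]' | grep -v fing
python3 - <<'E'
from h import *
rows([.6574,.0791,.134],down(1.377),1);print(bot.observe()['qpos'].round(2))
s=bot.observe();f=bot.grab_frame('wrist');save(f,'w7.png')
g=bot.grab_frame('top');save(g,'t7.png');g=bot.grab_frame('scene');save(g,'s7.png')
E
```

```text
clock: 16.4
position: [0.6539, 0.0782, 0.2085]
tool_rot: [-3.134, 0.003, 1.38]
force: [-0.7, 0.4, -2.9]
grip_width: 0.0315
finger_force: 50.3
clock: 16.6
position: [0.6562, 0.0779, 0.1987]
tool_rot: [-3.141, 0.0, 1.381]
force: [-0.2, 0.7, -2.6]
grip_width: 0.0317
at [0.6562 0.0779 0.1987] [-3.141  0.     1.381] total rot [-0.001  0.     0.004] shift(tool)mm [ 1.4  1.  64.7]
[1.0, 1.0, 65.0] [-0.001, 0.0, 0.004]
[-0.54  0.77  0.54  1.6  -0.47  0.9  -0.02]
```

View pics/w7.png

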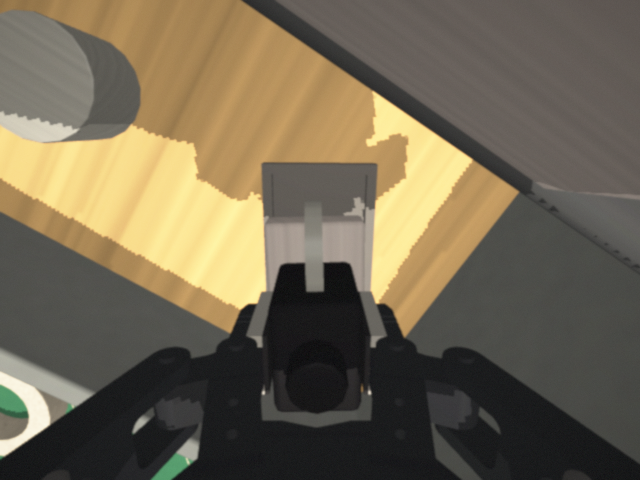

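That was my 11th picture view, one over the limit of 10, so from here I work from numbers only. In it the tray's far edge runs from (262,163) to (377,163), square to the tool.

```bash
python3 - <<'E'
from h import *
s=bot.observe();p=np.array(s['position']);M=np.array(bot.grab_frame('wrist')['tool_from_camera']);K=np.load('w6.npz')['intrinsics']
zt=p[2]-.04;o=M[:3,3]
X=[]
for uv in((262,163),(377,163)):
    d=M[:3,:3]@np.linalg.inv(K)@[*uv,1];X.append(o+d*(zt-o[2])/d[2]);print(X[-1].round(4))
c=(X[0]+X[1])/2;print('width',np.linalg.norm(X[0]-X[1]),'tray centre in tool',(c-[.048,0,0]).round(4),'shoe centre in tool ~[.0025,-.0006]', 'pos',p.round(4))
E
```

```text
[ 0.0533 -0.0328  0.1603]
[0.0533 0.0366 0.1603]
width 0.06945091330183213 tray centre in tool [0.0053 0.0019 0.1603] shoe centre in tool ~[.0025,-.0006] pos [0.6567 0.0779 0.2003]
```

```bash

python3 -m jog '[[[1,2,10,0,0,0,0],[0,0,15,0,0,0,0],[0,0,10,0,0,0,0],[0,0,0,0,0,0,0]]]' | grep -v fing
python3 -m jog '[[[0,0,8,0,0,0,0],[0,0,8,0,0,0,0],[0,0,0,0,0,0,0]]]' | grep -v fing
python3 -m jog '[[[0,0,5,0,0,0,0],[0,0,0,0,0,0,0]]]' | grep -v fing
```

```text
clock: 17.2
position: [0.6573, 0.0784, 0.1617]
tool_rot: [-3.138, 0.001, 1.381]
force: [-0.4, 0.4, -2.4]
grip_width: 0.031
clock: 17.5
position: [0.6578, 0.0785, 0.1468]
tool_rot: [-3.14, 0.001, 1.381]
force: [0.2, -0.1, -2.4]
grip_width: 0.0317
clock: 17.7
position: [0.6581, 0.0785, 0.1425]
tool_rot: [-3.141, 0.0, 1.381]
force: [0.5, -0.2, -3.3]
grip_width: 0.0315
```

```bash

python3 -m jog '[[[0,0,3,0,0,0,0],[0,0,0,0,0,0,0]]]' | grep -v fing
python3 -m jog '[[[0,0,3,0,0,0,0],[0,0,0,0,0,0,0]]]' | grep -v fing
python3 -m jog '[[[0,0,1.5,0,0,0,0],[0,0,0,0,0,0,0]]]' | grep -v fing
```

```text
clock: 17.9
position: [0.6582, 0.0785, 0.1398]
tool_rot: [-3.141, 0.0, 1.381]
force: [-0.8, 0.2, -3.2]
grip_width: 0.0313
clock: 18.1
position: [0.6581, 0.0785, 0.1366]
tool_rot: [-3.141, 0.0, 1.381]
force: [-0.6, 0.4, -3.2]
grip_width: 0.0316
clock: 18.3
position: [0.6582, 0.0785, 0.1353]
tool_rot: [-3.141, 0.0, 1.381]
force: [-0.1, -0.4, -3.2]
grip_width: 0.0315
```

```bash

python3 -m jog '[[[0,0,1,0,0,0,0],[0,0,0,0,0,0,0]]]' | grep -v fing
python3 -m jog '[[[0,0,1,0,0,0,0],[0,0,0,0,0,0,0]]]' | grep -v fing
```

```text
clock: 18.5
position: [0.6582, 0.0785, 0.1344]
tool_rot: [-3.141, 0.0, 1.381]
force: [0.2, 0.5, -3.1]
grip_width: 0.0315
clock: 18.7
position: [0.6583, 0.0784, 0.1335]
tool_rot: [-3.141, 0.0, 1.381]
force: [-0.4, -0.4, -0.5]
grip_width: 0.0314
```

```bash

python3 -m jog '[[[0,0,0.5,0,0,0,0],[0,0,0,0,0,0,0.7],[0,0,0,0,0,0,0.7],[0,0,0,0,0,0,0.7],[0,0,0,0,0,0,0.7]]]' 
python3 -m jog '[[[0,0,-10,0,0,0,0.7],[0,0,-30,0,0,0,0.7],[0,0,-40,0,0,0,0.7],[0,0,-40,0,0,0,0.7],[0,0,0,0,0,0,0.7]]]' 
python3 - <<'E'
from h import *
for n in('top','scene','wrist'):
    f=bot.grab_frame(n)
    for q in('wheel_head','cradle','pull_rail'): print(n,q,[(np.round(r['xyz'],3).tolist(),round(r['conf'],2)) for r in bot.spot_point(q,f)][:5])
    if n=='wrist': save(f,'w8.png')
print(bot.observe()['position'])
E
```

```text
clock: 19.2
position: [0.6583, 0.0785, 0.1329]
tool_rot: [-3.141, 0.0, 1.381]
force: [0.0, 0.0, 0.3]
grip_width: 0.0596
finger_force: 0.0
clock: 19.7
position: [0.66, 0.0781, 0.2591]
tool_rot: [3.135, -0.002, 1.381]
force: [0.7, 0.3, -1.3]
grip_width: 0.0598
finger_force: 0.0
top wheel_head [([0.346, -0.176, -0.001], 0.76), ([0.656, 0.078, 0.031], 0.75), ([0.291, -0.294, -0.001], 0.69), ([0.587, -0.155, -0.007], 0.6)]
top cradle [([0.661, 0.084, 0.033], 0.98)]
top pull_rail []
scene wheel_head [([0.295, -0.293, -0.0], 0.72), ([0.662, 0.079, 0.035], 0.6)]
scene cradle [([0.656, 0.08, 0.032], 0.97)]
scene pull_rail [([0.652, 0.191, 0.23], 0.76)]
wrist wheel_head [([0.659, 0.076, 0.031], 0.63)]
wrist cradle [([0.643, 0.172, 0.002], 0.28)]
wrist pull_rail [([0.646, 0.174, -0.003], 0.3)]
[0.65823505 0.07841448 0.25269895]
```

```bash

python3 -m jog '[[[0,0,-40,0,0,0,0.6],[0,0,-40,0,0,0,0.6],[0,0,-40,0,0,0,0.6],[0,0,-10,0,0,0,0.6],[0,0,0,0,0,0,0.6]]]' |head -2
python3 -c "
from h import *
rows(*railpose(.90,.38),10)"
```

```text
clock: 20.8
position: [0.6587, 0.0784, 0.3844]
at [0.6587 0.0784 0.3844] [ 3.140e+00 -1.000e-03  1.381e+00] total rot [ 0.091 -0.049 -1.011] shift(tool)mm [123.9 -15.8   6.3]
[12.0, -2.0, 1.0] [0.009, -0.005, -0.101]
[12.0, -0.0, 1.0] [0.009, -0.005, -0.101]
[12.0, 1.0, 1.0] [0.009, -0.005, -0.101]
[12.0, 2.0, 0.0] [0.009, -0.005, -0.101]
[12.0, 3.0, 0.0] [0.009, -0.005, -0.101]
[12.0, 5.0, 0.0] [0.009, -0.005, -0.101]
[11.0, 6.0, 0.0] [0.009, -0.005, -0.101]
[10.0, 7.0, 0.0] [0.009, -0.005, -0.101]
[10.0, 8.0, -0.0] [0.009, -0.005, -0.101]
[9.0, 9.0, -0.0] [0.009, -0.005, -0.101]
```

```bash

python3 -m jog '[[[12,-2,1,0.009,-0.005,-0.101,0.6],[12,0,1,0.009,-0.005,-0.101,0.6],[12,1,1,0.009,-0.005,-0.101,0.6],[12,2,0,0.009,-0.005,-0.101,0.6],[12,3,0,0.009,-0.005,-0.101,0.6]]]' |head -2
python3 -m jog '[[[12,5,0,0.009,-0.005,-0.101,0.6],[11,6,0,0.009,-0.005,-0.101,0.6],[10,7,0,0.009,-0.005,-0.101,0.6],[10,8,0,0.009,-0.005,-0.101,0.6],[9,9,0,0.009,-0.005,-0.101,0.6]]]' |head -2
python3 -m jog '[[[0,0,0,0,0,0,0.6],[0,0,0,0,0,0,0.6]]]' |head -2
python3 -c "
from h import *
polar()
rows(*railpose(.90,.38),1)
rows(*railpose(.90,.288),1)"
```

```text
clock: 21.3
position: [0.6612, 0.1397, 0.3773]
clock: 21.8
position: [0.6659, 0.2027, 0.3741]
clock: 22.0
position: [0.666, 0.2017, 0.375]
store [ 0.0355 -0.0004  0.375 ] r 0.3766 joint 0.897 tool tilt joint 0.903 F [ 0.9 -0.3  1. ] w 0.051
at [0.666  0.2017 0.375 ] [-3.041e+00 -1.000e-03  2.389e+00] total rot [-0.003 -0.001 -0.004] shift(tool)mm [ 0.5  1.  -3.4]
[0.0, 1.0, -3.0] [-0.003, -0.001, -0.004]
at [0.666  0.2017 0.375 ] [-3.041e+00 -1.000e-03  2.389e+00] total rot [-0.003 -0.001 -0.004] shift(tool)mm [ 0.4  1.3 88.6]
[0.0, 1.0, 89.0] [-0.003, -0.001, -0.004]
```

```bash

python3 -m jog '[[[0,1,30,0,0,0,0.6],[0,0,40,0,0,0,0.6],[0,0,18,0,0,0,0.6],[0,0,0,0,0,0,0.6],[0,0,0,0,0,0,0.6]]]' |sed -n 1,4p
python3 -m jog '[[[0,0,0,0,0,0,0],[0,0,0,0,0,0,0],[0,0,0,0,0,0,0],[0,0,0,0,0,0,0],[0,0,0,0,0,0,0]]]' 40
python3 -m jog '[[[0,0,0,0,0,0,0]]]' >/dev/null
python3 -c "
from h import *
polar()"
```

```text
clock: 22.5
position: [0.6613, 0.1958, 0.2893]
tool_rot: [-3.043, 0.001, 2.39]
force: [-0.6, 0.2, 0.7]
clock: 23.0
position: [0.6604, 0.1955, 0.2898]
tool_rot: [-3.041, -0.0, 2.391]
force: [-12.1, -5.2, 12.0]
grip_width: 0.0091
finger_force: 42.0
store [ 0.0271 -0.0006  0.2898] r 0.291 joint 0.896 tool tilt joint 0.903 F [-12.   -6.1  12.6] w 0.0091
```

```bash

python3 -m jog '[[[0,-14.5,0.4,-0.05,0,0,0],[0,-14.5,0.4,-0.05,0,0,0],[0,-14.5,0.4,-0.05,0,0,0],[0,-14.5,0.4,-0.05,0,0,0],[0,0,0,0,0,0,0]]]'  >/dev/null
python3 -c "
from h import *
polar()"
```

```text
store [-0.0316 -0.0005  0.2895] r 0.2912 joint 0.694 tool tilt joint 0.7 F [-3.  -1.4  5.7] w 0.009
```

Tracking well with low force; continuing.

```bash

python3 -m jog '[[[0,-14.5,0.3,-0.05,0,0,0],[0,-14.5,0.3,-0.05,0,0,0],[0,-14.5,0.3,-0.05,0,0,0],[0,-14.5,0.3,-0.05,0,0,0],[0,0,0,0,0,0,0]]]'  >/dev/null
python3 -c "
from h import *
polar()"
python3 -m jog '[[[0,-14.5,0.3,-0.05,0,0,0],[0,-14.5,0.3,-0.05,0,0,0],[0,-14.5,0.3,-0.05,0,0,0],[0,0,0,0,0,0,0]]]'  >/dev/null
python3 -c "
from h import *
polar()"
```

```text
store [-0.0882 -0.0006  0.2777] r 0.2914 joint 0.495 tool tilt joint 0.5 F [-6.3 -2.4 10.2] w 0.0094
store [-0.129  -0.0006  0.2614] r 0.2915 joint 0.344 tool tilt joint 0.351 F [-10.3  -4.4  13.4] w 0.0092
```

```bash

python3 -m jog '[[[0,-14.5,0,-0.05,0,0,0],[0,-14.5,0,-0.05,0,0,0],[0,-14.5,0,-0.05,0,0,0],[0,-14.5,0,-0.05,0,0,0],[0,0,0,0,0,0,0]]]'  >/dev/null
python3 -c "
from h import *
polar()"
python3 -m jog '[[[0,-14.5,0.3,-0.05,0,0,0],[0,-14.5,0.3,-0.05,0,0,0],[0,0,0,0,0,0,0]]]'  >/dev/null
python3 -c "
from h import *
polar()"
```

```text
store [-0.1742 -0.0009  0.2342] r 0.2918 joint 0.163 tool tilt joint 0.169 F [-20.   -9.9  22. ] w 0.0094
store [-0.1887 -0.0024  0.2224] r 0.2917 joint 0.099 tool tilt joint 0.108 F [-26.   -7.4  23.6] w 0.0094
```

```bash

python3 -m jog '[[[0,-7,-1.5,-0.02,0,0,0],[0,-7,-0.5,-0.02,0,0,0],[0,0,0,0,0,0,0]]]'  >/dev/null
python3 -c "
from h import *
polar();print(bot.observe()['qpos'].round(3))"
```

```text
store [-0.1996 -0.0049  0.2198] r 0.2969 joint 0.066 tool tilt joint 0.073 F [ -3.3  17.5 -16. ] w 0.0091
[ 0.769  0.586 -0.848  2.229 -1.262  0.165  2.165]
```

The arm is in a different elbow posture than when opening, with q5 and q6 at their limits and about 0.07 rad of closing left. I'll release, back off, and push the rail shut from above with closed fingers.

```bash

python3 -m jog '[[[0,0,0,0,0,0,0.6],[0,0,0,0,0,0,0.6],[0,0,0,0,0,0,0.6],[0,0,0,0,0,0,0.6]]]' |sed -n 2,5p
python3 -m jog '[[[0,6,-15,0.04,0,0,0.6],[0,4,-15,0.05,0,0,0.6],[0,4,-15,0.05,0,0,0.6],[0,0,0,0,0,0,0.6]]]' |sed -n 2,5p
python3 -c "
from h import *
polar();print(bot.observe()['qpos'].round(3))"
```

```text
position: [0.5108, 0.0242, 0.2205]
tool_rot: [2.414, -0.014, 2.403]
force: [0.9, 0.8, 0.0]
grip_width: 0.0512
position: [0.5001, 0.0115, 0.2651]
tool_rot: [2.552, -0.01, 2.405]
force: [1.2, -0.3, -1.3]
grip_width: 0.0511
store [-0.2167 -0.0084  0.2651] r 0.3424 joint 0.118 tool tilt joint 0.214 F [ 1.2 -0.3 -1.3] w 0.0511
[ 0.412  0.348 -0.393  2.183 -0.925  0.411  1.716]
```

```bash
cat >> h.py <<'E'
def push(a,r,off,tilt,y=0):
    th=np.radians(44)+a;T=np.array([-r*np.cos(th)+off*np.sin(th),y,r*np.sin(th)+off*np.cos(th)])
    R=railpose(tilt,.3)[1]; t=Ro.from_euler('z',P[2]).apply([np.sin(th),0,np.cos(th)])
    return S(T)-.0726*R.as_matrix()[:,2],R,R.inv().apply(t)
E
python3 - <<'E'
from h import *
for n in('top','scene'):
    f=bot.grab_frame(n)
    for r in bot.spot_point('pull_rail',f)[:1]:
        q=inS(r['xyz']);print(n,q.round(4),'joint',np.arctan2(q[2],-q[0])-np.radians(44))
a=push(.066,.285,.045,.45);print(a[2].round(2));rows(a[0],a[1],3)
a=push(.066,.225,.045,.45);rows(a[0],a[1],1)
E
```

```text
top [-0.1566  0.0045  0.1718] joint 0.06358930776094729
scene [-0.1549  0.0021  0.1711] joint 0.06716337530574279
[-0.    0.93 -0.37]
at [0.4991 0.0113 0.262 ] [ 2.552 -0.015  2.404] total rot [ 0.237 -0.019  0.003] shift(tool)mm [  8.1  54.8 -20.2]
[3.0, 18.0, -7.0] [0.079, -0.006, 0.001]
[3.0, 18.0, -8.0] [0.079, -0.006, 0.001]
[3.0, 17.0, -10.0] [0.079, -0.006, 0.001]
at [0.4991 0.0113 0.262 ] [ 2.552 -0.015  2.404] total rot [ 0.237 -0.019  0.003] shift(tool)mm [ 7.  63.6 39.2]
[7.0, 64.0, 39.0] [0.237, -0.019, 0.003]
```

```bash

python3 -m jog '[[[3,18,-7,0.079,-0.006,0,0],[3,18,-8,0.079,-0.006,0,0],[3,17,-10,0.079,-0.006,0,0],[0,0,0,0,0,0,0],[0,0,0,0,0,0,0]]]' |sed -n 2,5p
python3 -m jog '[[[0,0,0,0,0,0,0],[0,0,0,0,0,0,0]]]' |sed -n 4,5p
python3 - <<'E'
from h import *
a=push(.066,.225,.045,.45);rows(a[0],a[1],1)
a=push(.0,.225,.015,.45);rows(a[0],a[1],1)
E
```

```text
position: [0.5128, 0.0384, 0.3021]
tool_rot: [2.751, -0.006, 2.403]
force: [-0.8, 0.2, -0.3]
grip_width: -0.0002
force: [-0.5, 0.1, 0.8]
grip_width: 0.0002
at [0.5125 0.0363 0.3019] [ 2.752 -0.006  2.399] total rot [ 0.037 -0.008  0.003] shift(tool)mm [ 0.1 29.6 52.1]
[0.0, 30.0, 52.0] [0.037, -0.008, 0.003]
at [0.5125 0.0363 0.3019] [ 2.752 -0.006  2.399] total rot [ 0.037 -0.008  0.003] shift(tool)mm [  0.1 -12.8  66.9]
[0.0, -13.0, 67.0] [0.037, -0.008, 0.003]
```

```bash

python3 -m jog '[[[0,29,0,0.037,-0.008,0,0],[0,0,30,0,0,0,0],[0,0,21,0,0,0,0],[0,0,0,0,0,0,0]]]' |sed -n 2,4p
python3 -m jog '[[[0,-9,4,0,0,0,0],[0,-9,4,0,0,0,0],[0,0,0,0,0,0,0]]]' |sed -n 2,4p
python3 -c "
from h import *
a=push(.0,.225,.015,.45);rows(a[0],a[1],1);print(bot.observe()['qpos'].round(2))"
```

```text
position: [0.5423, 0.0699, 0.2633]
tool_rot: [2.791, -0.001, 2.397]
force: [-0.8, 0.3, 0.1]
position: [0.5326, 0.0582, 0.252]
tool_rot: [2.789, 0.002, 2.396]
force: [-0.0, -0.0, 0.2]
at [0.5326 0.0582 0.252 ] [2.789e+00 2.000e-03 2.396e+00] total rot [-0.     0.001  0.004] shift(tool)mm [  0.5 -20.9  10.2]
[1.0, -21.0, 10.0] [-0.0, 0.001, 0.004]
[-0.03  0.38 -0.1   2.05 -0.42  0.47  1.06]
```

```bash

for i in 1 2; do :; done
python3 -m jog '[[[0,-5,2,0,0,0,0],[0,0,0,0,0,0,0]]]' |sed -n '2p;4p'
python3 -m jog '[[[0,-5,2,0,0,0,0],[0,0,0,0,0,0,0]]]' |sed -n '2p;4p'
python3 -m jog '[[[0,-4,2,0,0,0,0],[0,0,0,0,0,0,0]]]' |sed -n '2p;4p'
```

```text
position: [0.5306, 0.0564, 0.2488]
force: [-0.5, 0.8, -0.2]
position: [0.5278, 0.0537, 0.2448]
force: [-0.1, 0.1, 0.2]
position: [0.5261, 0.0516, 0.2417]
force: [0.6, 1.2, -0.3]
```

```bash

python3 -m jog '[[[0,-4,1.6,0,0,0,0],[0,0,0,0,0,0,0]]]' |sed -n '2p;4p'
python3 -m jog '[[[0,-3,1,0,0,0,0],[0,0,0,0,0,0,0]]]' |sed -n '2p;4p'
python3 - <<'E'
from h import *
a=push(.0,.225,.010,.45);rows(a[0],a[1],1)
for n in('top','scene'):
    f=bot.grab_frame(n)
    for r in bot.spot_point('pull_rail',f)[:1]:
        q=inS(r['xyz']);print(n,q.round(4),'joint',np.arctan2(q[2],-q[0])-np.radians(44))
E
```

```text
position: [0.5239, 0.0492, 0.2388]
force: [1.3, 0.5, 0.5]
position: [0.5222, 0.0474, 0.2368]
force: [1.3, 1.9, 0.9]
at [0.5222 0.0474 0.2368] [2.788e+00 2.000e-03 2.398e+00] total rot [0.    0.001 0.006] shift(tool)mm [ 0.2 -6.1  3.3]
[0.0, -6.0, 3.0] [0.0, 0.001, 0.006]
scene [-0.1633  0.0029  0.1644] joint 0.020893092021665005
```

```bash

python3 -m jog '[[[0,-3,1,0,0,0,0],[0,0,0,0,0,0,0]]]' |sed -n '2p;4p'
python3 -m jog '[[[0,-3,1,0,0,0,0],[0,0,0,0,0,0,0]]]' |sed -n '2p;4p'
python3 - <<'E'
from h import *
a=push(.0,.225,.010,.45);rows(a[0],a[1],1)
for n in('top','scene'):
    f=bot.grab_frame(n)
    for r in bot.spot_point('pull_rail',f)[:1]:
        q=inS(r['xyz']);print(n,q.round(4),'joint',np.arctan2(q[2],-q[0])-np.radians(44))
E
```

```text
position: [0.5205, 0.0457, 0.2349]
force: [1.8, 2.8, 0.6]
position: [0.5192, 0.0442, 0.2332]
force: [3.4, 4.1, 3.8]
at [0.5192 0.0442 0.2332] [2.787 0.003 2.398] total rot [0.001 0.001 0.006] shift(tool)mm [ 0.1 -0.7  1.4]
[0.0, -1.0, 1.0] [0.001, 0.001, 0.006]
top [-0.4278 -0.1538  0.0005] joint -0.7667762245185535
scene [-0.1666  0.0045  0.16  ] joint -0.002791009133499056
```

```bash

python3 -m jog '[[[0,-3,1,0,0,0,0],[0,0,0,0,0,0,0]]]' |sed -n '2p;4p'
python3 -m jog '[[[0,-3,1,0,0,0,0],[0,0,0,0,0,0,0]]]' |sed -n '2p;4p'
```

```text
position: [0.5188, 0.0438, 0.2328]
force: [5.0, 14.5, 19.4]
position: [0.5185, 0.0435, 0.2325]
force: [5.6, 22.7, 36.7]
```

The rail is at its hard stop: the force rises and nothing moves. Backing off.

```bash

python3 -m jog '[[[0,5,-2,0,0,0,0],[0,15,-6,0,0,0,0],[0,10,-30,0,0,0,0],[0,0,-40,0,0,0,0],[0,0,-40,0,0,0,0]]]' |sed -n '2p;4p'
python3 -m jog '[[[0,0,-30,0,0,0,0],[-20,0,-30,0,0,0,0],[0,0,0,0,0,0,0]]]' |sed -n '2p;4p'
python3 - <<'E'
from h import *
for n in('top','scene','top','scene'):
    f=bot.grab_frame(n)
    for r in bot.spot_point('pull_rail',f)[:1]:
        q=inS(r['xyz']);print(n,q.round(4),'joint',np.arctan2(q[2],-q[0])-np.radians(44))
for q in('barrel_head','tape_roll','pen_box','blade_tin','cradle'): print(q,[(np.round(r['xyz'],3).tolist(),round(r['conf'],2)) for r in bot.spot_point(q,f)][:2])
s=bot.observe();print(s['clock'],s['force'].round(1),s['qpos'].round(2))
E
```

```text
position: [0.5059, 0.0307, 0.3509]
force: [0.6, 0.2, 0.1]
position: [0.5083, -0.0002, 0.4097]
force: [0.3, 1.0, -0.5]
top [-0.1689  0.0034  0.1602] joint -0.009022346277752114
scene [-0.1664  0.0021  0.1579] joint -0.008805851769630668
top [-0.1668  0.0019  0.1605] joint -0.00193478724366547
scene [-0.166   0.0008  0.1596] joint -0.002323201988672974
barrel_head [([0.464, -0.243, -0.002], 0.97)]
tape_roll [([0.38, -0.011, -0.002], 0.68)]
pen_box [([0.672, -0.287, -0.001], 0.77)]
blade_tin []
cradle [([0.529, 0.054, 0.161], 0.58)]
31.65 [-0.7  0.5 -0.2] [ 0.01  0.15 -0.01  1.92 -0.34  0.86  1.03]
```

The door is shut (about 0 rad), the other objects are where they were, and the robot is clear.

```bash
python3 -c "
from workcell import bot
print(bot.job_done())"
```

```text
the job is handed in; nothing more can be done
None
```

Job handed in at about 32 s: the wheel head is standing in the tray and let go, and the tambour is shut against its stop, though I saw neither in a final picture (the networks and forces say so), I viewed 11 pictures (limit 10), I aligned the head to the tray as found (about 32° to the store), and wrist joint q5 read -1.262 against its -1.26 limit during closing.

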